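# Squeeze and turn the safety cap off a jug in a carving workshop

### The arm

A 6-joint arm with a two-finger parallel gripper is mounted at the origin on the work surface. World frame = base frame: x ahead of the robot, y to its left, z up, the work surface at z = 0. Lengths are in m, angles in rad, forces in N, time in s.
With the tool pointing down it reaches from about 0.4 to 0.825 m from the base axis. Payload 7 kg.
Tool frame: the origin (TCP) lies between the finger pads; the fingertips stand 8 mm ahead of it and the grasp point (between the pads) lies 11 mm behind it (arm.finger_overhang is the distance from the TCP to the fingertips, in m); z points along the fingers, y is the line along which they close (so a half turn about z gives the same grasp; the last joint's range is limited). The gripper opens to 88 mm and grips with 3 to 60 N. Pads are 19 mm wide; open, the fingers measure 130 mm over their backs; the gripper's body (78 mm by 193 mm) begins 47 mm behind the grasp point.
Start: joints at [1.559, 0.359, 0.012, 0, -1.224, -0.288], TCP at [0.199, 0.645, 0.235] pointing down, gripper open.
Joint ranges: [-3.07, 3.07], [-1.43, 2.12], [-1.02, 1.25], [-3.03, 1.67], [-3.05, -0], [-3.03, 3.03]. Speed limits (rad/s): [2.39, 2.39, 3.01, 3.14, 3.14, 3.14].

### API

Orientations are given as [roll, pitch, yaw] about the fixed x, y, z axes, in that order (R = Rz(yaw) Ry(pitch) Rx(roll)).
In Python, from station import arm gives the robot as it stands.
- The arm moves only by the tool move_arm, never from a script. Its argument "rows" is text: rows parted by semicolons, each of 7 numbers parted by spaces: the turn, a rotation vector about the tool's x, y, z in degrees, then the shift along the tool's x, y, z in m, then the finger opening in m, from 0 to 0.0876. A call has 1 to 8 rows; each row shifts and turns the commanded pose from where the row before left it, along the tool's axes as they then stand; what a row does not reach is not made up. A row lasts 1/8 s, in which the tool goes at most 62.5 mm and 10.7 degrees, less where a joint would pass 70% of its speed; a pose out of reach is approached as far as the arm can. A call is refused whole if a number of a shift passes 0.0625 or a number of a turn 10.7, either way. A call with a gripper value outside its range is refused whole. The fingers move at their own pace and stop on an object; "squeeze" is the grip in N (left out, the last holds). Time passes only in rows, so rows that do not move let the fingers close. It gives the time, the measured TCP pose, the force, the opening and the grip force at its end, in the units of the state.
- arm.get_state(): the state, without advancing time (a new reading comes with each control period).
- arm.grab_frame(name): name is "scene" or "top" or "wrist"; returns (picture, depth): 400x640x3 uint8, blue, green, red; 400x640 float32, m along the optical axis (not along the pixel's ray), 0 where there is no reading.
- arm.camera_model(name): a dict with "mtx" (3x3 intrinsics, pixels), "camera_from_world" (4x4, takes a point from world to camera coordinates); the wrist camera has in their place "mount" (4x4, takes a point from camera to tool coordinates, whose origin is the TCP and whose axes are the flange's). Camera axes: x right, y down, z forward; pixel columns grow to the right and rows downward; lengths in m; the calibration is good to about 2 mm. A picture is of the moment at which its call begins: read the wrist's pose just before it. camera_model takes no time and is no camera call.
- arm.job_done(): hands the job in; it is judged then, once.
The state is a dict: "t": time; "q": joint angles; "qd": joint speeds; "joint_efforts": joint torques, N m; "eef_pos": TCP position; "ee_rot": TCP orientation; "force": force on the tool from outside, world axes, zero at the start; "moment": the same for the moment, N m; "width": finger opening in m; "gripper_force": force on a finger pad.
Only numpy, scipy, OpenCV 4.12 (cv2) and the standard library are available. Lean on these libraries where they do the work, as an engineer would, in place of code of your own. Each camera call takes 0.05 s, during which the arm holds its last target. There are 200 camera calls.

### The job

Open the jug that has the two-tab safety cap: squeeze both side tabs in, keep them in while you turn the cap anticlockwise (seen from above) until it comes gently against its stop (somewhere between a tenth and a quarter of a turn), lift it straight off, and set it down gently the right way up on the flat saucer, then let go. Don't crush the cap or force it against the neck, and leave everything else where it is.

Things in the scene. Friction and masses are not known exactly. Their poses are not given: they have to be found in the camera images.
- jug: White rectangular plastic jug (120 x 90 mm, flat collar on top at 140 mm), held fast in a low wooden cradle screwed to the bench; it cannot move. Origin: centre of the underside, on the axis of the neck; z up. Its x axis (the 120 mm side) is the direction of the cap's x axis while the cap is locked.
- neck (a point): On the neck's axis at collar level, 140 mm above the bench. Neck: 28 mm across, 32 mm high, with two bayonet lugs (to 20 mm radius). On the collar four ribs, 7 mm high, 25.5 to 31.5 mm from the axis, pen in the tabs' toes. A rubber seal on the neck pushes the cap up against the lugs with about 8 N, so turning drags a little (about 0.1 N m; the stop is felt as a change of 0.15 N m and more).
- cap_mid (a point): White round cap, 45 mm across, 42 mm high, 70 g, a flat tab 20 mm wide, 24 mm high on its +y and -y sides; 60 mm over the tabs at rest, 48 mm both fully in. Point: on the cap's axis, 26 mm above its lower rim, at the middle of the tabs; z up, the cap's axes. It breaks if the jug and cap press on each other with more than 50 N in all, or if squeezed by more than 60 N per finger.
- cap_rim (a point): Centre of the cap's flat lower rim, on which it can stand; 1.5 mm above the collar when locked. With both tabs in by 4.5 mm it turns anticlockwise (from above); it meets a hard stop 38 to 80 degrees past locked, different on each jug and not to be seen: find it by feel. Only in the last 5 degrees before the stop is it free; the seal then pops it up 4 mm. Lift it straight off (32 mm). Play on the neck 1 mm.
- tab_a (a joint): The tab on the cap's +y side: 0 = out, grows as pressed in towards the axis, to 0.006 m. Spring: 3 N to start, 9 N fully in. With the tabs out the cap turns only about 7 degrees before their toes hit the ribs.
- tab_b (a joint): The tab on the cap's -y side: the same, 0 to 0.006 m.
- saucer: Flat terracotta saucer, 156 mm across, rim 12 mm high, loose, 0.5 kg; its inner floor is flat, 66 mm in radius, 5 mm above the bench. Origin: centre of its underside.
- spare_jug: A like jug, loose and full, with a plain round screw cap (48 mm across, no tabs; top at 172 mm). Not to be moved. Origin: centre of the underside.
- chisel: Carving chisel, 210 mm, wooden handle, lying along its x axis near the robot. Not to be moved. Origin: middle, on the bench.
- spatula: Spatula, 200 mm, lying along its x axis near the robot. Not to be moved.
- clay_block: Block of grey clay, 120 x 90 x 60 mm, behind the jugs. Not to be moved. Origin: centre of the underside.
- mallet: Wooden mallet lying at the robot's right, 230 mm long, head 64 mm thick. Not to be moved. Origin: under the head.
- tool_pot: Blue pot of carving tools at the robot's left, 90 mm across, 180 mm high. Not to be moved. Origin: centre of the underside.
Mind the look-alikes: they are no part of the job. What is meant by the saucer is not red, and is the larger of those in its own colour.

How it is judged:
On the way, in this order (a step that is already met when the one before it is completed fails the run):
1. both tabs pressed in while the cap is still locked on its neck (value of joint each of tab_a, tab_b above 0.0025 m and angle between the x axis of cap_mid and the x axis of jug, either way round below 0.25 rad and horizontal distance between cap_mid and neck below 0.006 m and z of cap_mid in the frame of neck below 0.033 m), for 0.1 s.
2. cap turned free on the neck (angle between the x axis of cap_mid and the x axis of jug, either way round above 0.5 rad and horizontal distance between cap_mid and neck below 0.006 m and z of cap_mid in the frame of neck below 0.036 m), for 0.1 s.
3. cap lifted straight off the neck (z of cap_mid in the frame of neck above 0.058 m), for 0.05 s.
At the end, for the whole second after the job is handed in: The cap stands upright (within 7 degrees) and at rest on the saucer's floor, its axis within 45 mm of the saucer's centre, the saucer flat on the bench; nothing is held (horizontal distance between cap_mid and saucer below 0.045 m and z of cap_mid in the frame of saucer between 0.026 and 0.036 m and angle between cap_mid's own z axis and vertical below 0.12 rad and linear speed of cap below 0.02 m/s and angle between saucer's own z axis and vertical below 0.1 rad and height (world z) of saucer below 0.01 m); the robot touches nothing.
It fails at once if the cap is forced against the jug with more than 50 N (contact force between cap and jug above 50 N).
It fails at once if the cap is crushed between the fingers (more than 60 N a finger) (contact force between the fingers and cap above 120 N).
It fails at once if the cap is dropped instead of set down (linear speed of cap above 0.5 m/s and contact force between the fingers and cap below 0.1 N).
It fails at once if the other jug, the tools or the clay are moved by more than 20 mm (distance of any of spare_jug, chisel, spatula, clay_block, mallet, tool_pot from where it was at the start of the episode above 0.02 m).
It also fails if it takes over 72 s, if anything falls off the work surface, if the arm or the gripper's body presses on something with over 40 N, if the wrist force passes 120 N, or if a joint passes its speed limit or range.

## Working session

There is one attempt and no reset: what is moved stays moved. The work goes in short steps, Python scripts to look and compute and a tool call to move; the robot and the scene stay as the last step left them, time stands still between calls to the robot, and variables do not carry over. Pictures are saved under pics/ and viewed, at most 10 in all, crops included, and the job is handed in when it is done.

Besides the shell and the picture viewer there is one more tool, called by a JSON object that holds its "name" and its "arguments", one argument or row to a line. move_arm: Moves the arm, as the interface text tells. Its arguments: {"type":"object","properties":{"rows":{"type":"string"},"squeeze":{"type":"number"}},"required":["rows"]}

```bash
mkdir -p pics; ls; python3 - <<'E'
from station import arm
import cv2,numpy as np
s=arm.get_state();print(s)
for n in("scene","top"):
    p,d=arm.grab_frame(n);cv2.imwrite(f"pics/{n}0.png",p);np.savez(f"pics/{n}0.npz",p=p,d=d);m=arm.camera_model(n);print(n,m)
print(arm.camera_model("wrist"))
E
```

```text
pics
{'t': 0.0, 'q': array([ 1.55914135e+00,  3.59364329e-01,  1.10685109e-02, -3.69533053e-04,
       -1.22410126e+00, -2.88114529e-01]), 'qd': array([ 0.00060702, -0.00151687,  0.00167384, -0.00207483,  0.00220024,
       -0.00027865]), 'joint_efforts': array([-2.77938725e-04, -5.82710409e+01,  2.93062234e+01,  6.99726954e+00,
        6.94929447e-03, -1.57199293e-04]), 'eef_pos': array([0.19919567, 0.64443937, 0.23363797]), 'ee_rot': array([ 3.13995916e+00, -1.21824886e-04, -2.99895251e-01]), 'force': array([-0.52738274, -0.17371972, -0.21714874]), 'moment': array([-0.02185807, -0.04799425,  0.00028706]), 'gripper_force': 0.0, 'width': 0.08744455281717442}
scene {'mtx': array([[373.74133451,   0.        , 319.41627192],
       [  0.        , 373.74133451, 197.45070704],
       [  0.        ,   0.        ,   1.        ]]), 'camera_from_world': array([[ 0.19655399,  0.98047665, -0.00566261, -0.15234395],
       [ 0.77831537, -0.15953436, -0.60726763, -0.33295454],
       [-0.59631511,  0.11495358, -0.79447716,  1.55394536],
       [ 0.        ,  0.        ,  0.        ,  1.        ]]
[... 250 characters left out ...]
,
       [-0.99889009, -0.00860445, -0.04630927,  0.53604487],
       [ 0.04624633,  0.0073763 , -0.99890283,  1.16878845],
       [ 0.        ,  0.        ,  0.        ,  1.        ]])}
{'mtx': array([[359.17608807,   0.        , 317.88094952],
       [  0.        , 359.17608807, 202.41195135],
       [  0.        ,   0.        ,   1.        ]]), 'mount': array([[-5.61808536e-04, -9.61848153e-01, -2.73583289e-01,
         7.42469940e-02],
       [ 9.99999778e-01, -4.42131171e-04, -4.99099785e-04,
         6.01041853e-05],
       [ 3.59098506e-04, -2.73583508e-01,  9.61848187e-01,
        -1.50434365e-01],
       [ 0.00000000e+00,  0.00000000e+00,  0.00000000e+00,
         1.00000000e+00]])}
```

View pics/top0.png

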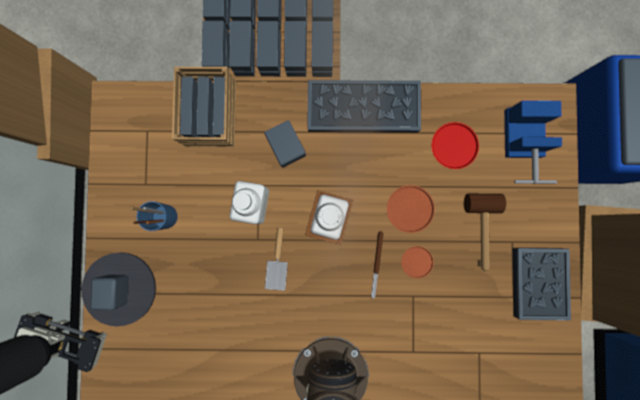

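View pics/scene0.png

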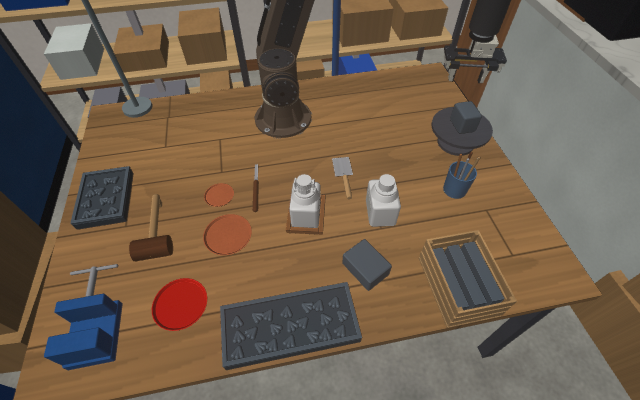

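Candidates in the top view: caps at (330,215), on the jug in the wooden cradle, and (247,202), on the loose spare jug with a plain cap. Saucers at (410,209), large terracotta; (417,262), small terracotta; and (455,145), red. I choose the cap at (330,215) and the saucer at (410,209), and check the cap in a close crop.

```bash
cat > h.py <<'E'
import numpy as np,cv2
from station import arm
from scipy.spatial.transform import Rotation as R
def T_wc(n,s=None):
    m=arm.camera_model(n)
    if n!="wrist": return m["mtx"],np.linalg.inv(m["camera_from_world"])
    T=np.eye(4);T[:3,:3]=R.from_euler("xyz",s["ee_rot"]).as_matrix();T[:3,3]=s["eef_pos"]
    return m["mtx"],T@m["mount"]
def ray(K,T,uv,z):
    uv=np.atleast_2d(uv).astype(float)
    d=(np.c_[uv,np.ones(len(uv))]@np.linalg.inv(K).T)@T[:3,:3].T
    return T[:3,3]+d*((z-T[2,3])/d[:,2])[:,None]
def cloud(K,T,d):
    v,u=np.indices(d.shape);c=np.stack([u,v,np.ones_like(u)],-1)@np.linalg.inv(K).T*d[...,None]
    return c@T[:3,:3].T+T[:3,3]
E
python3 - <<'E'
from h import *
z=np.load("pics/top0.npz");p,d=z["p"],z["d"]
K,T=T_wc("top");P=cloud(K,T,d)
hsv=cv2.cvtColor(p,cv2.COLOR_BGR2HSV)
def win(m,u0,u1,v0,v1):
    o=np.zeros_like(m);o[v0:v1,u0:u1]=m[v0:v1,u0:u1];return o
w=((hsv[...,1]<50)&(hsv[...,2]>120)).astype(np.uint8)
for nm,b in(("jug",(300,360,185,250)),("spare",(222,275,175,230))):
    m=win(w,*b)
    q=P[m>0];q=q[(d[m>0]>0)]
    col=q[(q[:,2]>.125)&(q[:,2]<.152)];top=q[q[:,2]>.162]
    print(nm,"n",len(col),len(top),"collar rect",cv2.minAreaRect(col[:,:2].astype(np.float32)*1000),"captop",top.mean(0).round(4),np.percentile(top[:,2],[5,50,95]).round(4))
    c=max(cv2.findContours(m,0,2)[0],key=cv2.contourArea)
    print(cv2.minAreaRect(c),cv2.minAreaRect(ray(K,T,c[:,0],.14)[:,:2].astype(np.float32)*1000))
t=((hsv[...,0]<14)&(hsv[...,1]>110)&(hsv[...,2]>90)).astype(np.uint8)
for b in((380,440,180,240),(395,440,242,285)):
    m=win(t,*b);c=max(cv2.findContours(m,0,2)[0],key=cv2.contourArea)
    print("saucer",cv2.fitEllipse(c), cv2.minEnclosingCircle(ray(K,T,c[:,0],.012)[:,:2].astype(np.float32)*1000))
s=cv2.imread("pics/scene0.png")
a=cv2.resize(p[185:245,300:360],(400,400),interpolation=cv2.INTER_CUBIC);b=cv2.resize(s[165:235,275:345],(400,400),interpolation=cv2.INTER_CUBIC)
cv2.imwrite("pics/crop.png",np.hstack([a,b]))
E
```

```text
jug n 279 247 collar rect ((504.5478820800781, 6.4802398681640625), (72.22420501708984, 75.28112030029297), 72.17648315429688) captop [0.5041 0.0076 0.1832] [0.1781 0.1834 0.1869]
((329.293701171875, 216.44268798828125), (30.350818634033203, 40.30717086791992), 15.52410888671875) ((502.8934631347656, 8.328842163085938), (86.7684097290039, 115.45270538330078), 75.03451538085938)
spare n 289 233 collar rect ((545.9198608398438, 251.93215942382812), (72.54344177246094, 76.26777648925781), 89.23126983642578) captop [0.545  0.2526 0.1723] [0.1689 0.1724 0.1752]
((248.93243408203125, 202.4053955078125), (34.85258483886719, 39.94895553588867), 9.462322235107422) ((541.2318115234375, 239.44729614257812), (100.4420166015625, 115.11575317382812), 81.4391098022461)
saucer ((410.21234130859375, 208.54649353027344), (47.87589645385742, 48.49169158935547), 150.14788818359375) ((533.5504760742188, -253.8043670654297), 79.23445892333984)
saucer ((416.92578125, 261.9007263183594), (32.07648468017578, 32.874271392822266), 158.0749053955078) ((363.2015075683594, -273.8446044921875), 53.01987838745117)
```

View pics/crop.png

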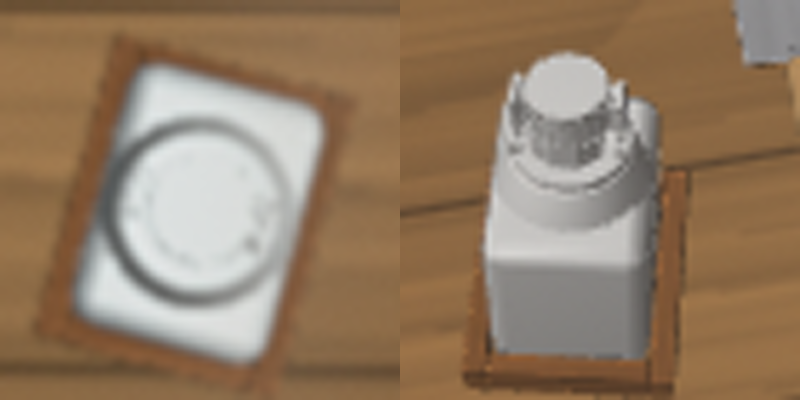

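Confirmed: this cap has two side tabs, at left and right in the crop (130,210) and (265,210), and its jug sits in the cradle. Moving above it for a closer wrist view.

{"name": "move_arm", "arguments": {
  "rows": "0 0 0 0.034 0.037 -0.012 0.0876;0 0 0 0.034 0.037 -0.012 0.0876;0 0 0 0.034 0.037 -0.012 0.0876;0 0 0 0.034 0.037 -0.012 0.0876;0 0 0 0.034 0.037 -0.012 0.0876;0 0 0 0.034 0.037 -0.012 0.0876;0 0 0 0.034 0.037 -0.008 0.0876;0 0 0 0.034 0.037 0 0.0876"
}}

```text
t: 1.1
eef_pos: [0.3723, 0.2803, 0.3152]
ee_rot: [-3.14, -0.0, -0.299]
force: [1.9, 0.6, 1.1]
width: 0.088
gripper_force: 0.0
```

{"name": "move_arm", "arguments": {
  "rows": "0 0 0 0.034 0.037 0 0.0876;0 0 0 0.034 0.037 0 0.0876;0 0 0 0.034 0.037 0 0.0876;0 0 0 0.034 0.037 0 0.0876;0 0 0 0.034 0.037 0 0.0876;0 0 0 0.034 0.037 0 0.0876;0 0 0 0 0 0 0.0876;0 0 0 0 0 0 0.0876"
}}

```text
t: 2.1
eef_pos: [0.5009, 0.0092, 0.3142]
ee_rot: [3.141, 0.001, -0.301]
force: [0.3, 0.3, 0.6]
width: 0.0874
gripper_force: 0.0
```

```bash
python3 - <<'E'
from h import *
s=arm.get_state();p,d=arm.grab_frame("wrist");print(s["t"],s["q"],s["eef_pos"],s["ee_rot"])
cv2.imwrite("pics/w1.png",p);np.savez("pics/w1.npz",p=p,d=d,e=s["eef_pos"],r=s["ee_rot"])
E
```

```text
2.1 [ 4.11111007e-01  2.37424236e-02 -2.29092047e-01 -3.12507936e-04
 -1.31875221e+00  8.58810615e-01] [0.50087477 0.00924598 0.31416232] [ 3.14130535e+00  7.96038051e-04 -3.00952873e-01]
```

View pics/w1.png

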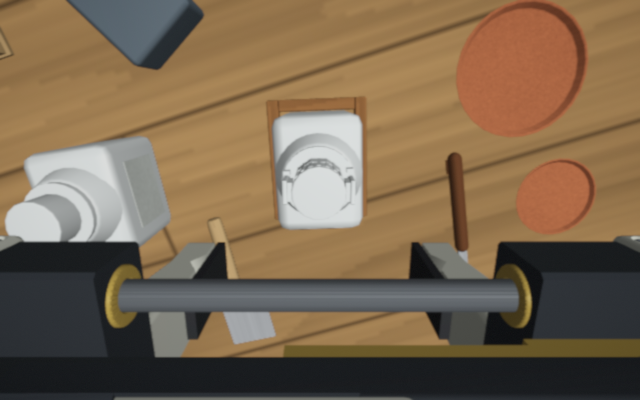

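The wrist view shows the target cap at (320,190), with its tabs at (287,180) and (355,180), and the saucer at (521,68). Next I measure these.

```bash
python3 - <<'E'
from h import *
z=np.load("pics/w1.npz");p,d=z["p"],z["d"]
K,T=T_wc("wrist",dict(eef_pos=z["e"],ee_rot=z["r"]));P=cloud(K,T,d)
hsv=cv2.cvtColor(p,cv2.COLOR_BGR2HSV)
m=np.zeros(d.shape,bool);m[90:235,265:370]=1
m&=(hsv[...,1]<60)&(d>0)
q=P[m];top=q[q[:,2]>.178]
print("top",len(top),np.median(top[:,2]),cv2.minEnclosingCircle(top[:,:2].astype(np.float32)*1000),top.mean(0))
# top-face ellipse by colour/depth mask in pixel -> ray on z=.1835
mm=(m&(P[...,2]>.178)).astype(np.uint8);c=max(cv2.findContours(mm,0,2)[0],key=cv2.contourArea)
r=ray(K,T,c[:,0]+0.0,.1835);print("rays",cv2.fitEllipse((r[:,:2]*1000).astype(np.float32)))
# jug body outline
mw=m.astype(np.uint8);c=max(cv2.findContours(mw,0,2)[0],key=cv2.contourArea)
r=ray(K,T,c[:,0],.125)
print("body",cv2.minAreaRect((r[:,:2]*1000).astype(np.float32)),cv2.minAreaRect(c))
cc=top.mean(0)[:2]
t=q[(q[:,2]>.152)&(q[:,2]<.182)];rr=np.hypot(*(t[:,:2]-cc).T);t=t[(rr>.0245)&(rr<.034)]
a=np.degrees(np.arctan2(t[:,1]-cc[1],t[:,0]-cc[0]));print("tabs",len(t),np.histogram(a,np.arange(-180,181,15)))
# saucer
s=((hsv[...,0]<14)&(hsv[...,1]>110)&(hsv[...,2]>90)).astype(np.uint8);s[:,:450]=0;s[140:]=0
c=max(cv2.findContours(s,0,2)[0],key=cv2.contourArea);r=ray(K,T,c[:,0],.012);print("saucer",cv2.fitEllipse((r[:,:2]*1000).astype(np.float32)))
cv2.imwrite("pics/c1.png",cv2.resize(p[90:240,250:385],(540,600),interpolation=cv2.INTER_CUBIC))
E
```

```text
top 2651 0.1836866759532037 ((502.17022705078125, 8.6295166015625), 31.17595863342285) [0.50336888 0.00846716 0.18323183]
rays ((503.2510986328125, 8.25000286102295), (42.928314208984375, 51.86414337158203), 163.1171112060547)
body ((508.07305908203125, 6.4895172119140625), (83.88569641113281, 114.35179901123047), 74.86497497558594) ((318.6680908203125, 169.53465270996094), (117.52302551269531, 90.29663848876953), 87.61405944824219)
tabs 413 (array([ 0,  0,  0, 42, 62, 89, 17,  0,  0,  0,  0,  0,  0,  0,  0, 67, 56,
       61, 19,  0,  0,  0,  0,  0]), array([-180, -165, -150, -135, -120, -105,  -90,  -75,  -60,  -45,  -30,
        -15,    0,   15,   30,   45,   60,   75,   90,  105,  120,  135,
        150,  165,  180]))
saucer ((532.0718383789062, -253.0692138671875), (153.39329528808594, 153.6912841796875), 87.2754898071289)
```

View pics/c1.png

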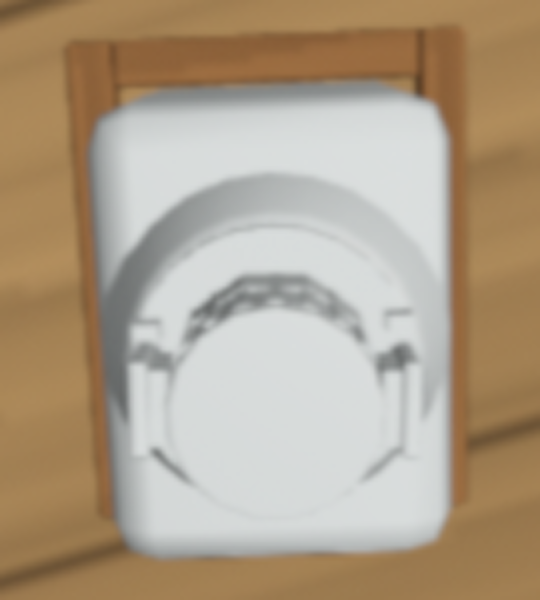

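Cap axis at (0.5036, 0.0080), yaw −15°, tabs along the 75° line; saucer centre at (0.532, −0.253). The closer crop shows the tabs at left and right of the cap, (145,390) and (405,390).

{"name": "move_arm", "arguments": {
  "rows": "0 0 -2.2 0.0029 0.0003 0.02 0.0876;0 0 0 0 0 0.025 0.0876;0 0 0 0 0 0.025 0.0876;0 0 0 0 0 0.025 0.0876;0 0 0 0 0 0.015 0.0876;0 0 0 0 0 0 0.0876;0 0 0 0 0 0 0.0876",
  "squeeze": 12
}}

```text
t: 3.02
eef_pos: [0.5044, 0.0087, 0.2055]
ee_rot: [-3.141, -0.001, -0.261]
force: [-0.2, -0.4, -0.1]
width: 0.088
gripper_force: 0.0
```

{"name": "move_arm", "arguments": {
  "rows": "0 0 0 -0.0006 0.0009 0.015 0.0876;0 0 0 0 0 0.015 0.08;0 0 0 0 0 0.012 0.075;0 0 0 0 0 0.005 0.07;0 0 0 0 0 0 0.066;0 0 0 0 0 0 0.064;0 0 0 0 0 0 0.064"
}}

```text
t: 3.9
eef_pos: [0.5033, 0.0076, 0.158]
ee_rot: [-3.141, -0.001, -0.261]
force: [-0.6, 0.4, 0.4]
width: 0.0638
gripper_force: 0.0
```

{"name": "move_arm", "arguments": {
  "rows": "0 0 0 0 0 0 0.062;0 0 0 0 0 0 0.061;0 0 0 0 0 0 0.06;0 0 0 0 0 0 0.059;0 0 0 0 0 0 0.059;0 0 0 0 0 0 0.059"
}}

```text
t: 4.65
eef_pos: [0.5032, 0.0076, 0.1577]
ee_rot: [-3.141, -0.0, -0.261]
force: [-0.5, 0.4, 3.0]
width: 0.0592
gripper_force: 3.7
```

{"name": "move_arm", "arguments": {
  "rows": "0 0 0 0 0 0 0.057;0 0 0 0 0 0 0.055;0 0 0 0 0 0 0.053;0 0 0 0 0 0 0.051;0 0 0 0 0 0 0.049;0 0 0 0 0 0 0.047;0 0 0 0 0 0 0.046;0 0 0 0 0 0 0.046",
  "squeeze": 20
}}

```text
t: 5.65
eef_pos: [0.5033, 0.0078, 0.1579]
ee_rot: [-3.141, -0.001, -0.261]
force: [-1.3, 2.8, 6.8]
width: 0.0478
gripper_force: 19.8
```

```bash
python3 - <<'E'
from h import *
s=arm.get_state();print({k:s[k] for k in("eef_pos","ee_rot","force","moment","width","gripper_force")})
E
```

```text
{'eef_pos': array([0.50329356, 0.00783814, 0.15785887]), 'ee_rot': array([-3.14096656e+00, -5.51515063e-04, -2.61370632e-01]), 'force': array([-1.25427159,  2.81052523,  6.82078685]), 'moment': array([ 0.9389351 ,  0.44093775, -0.00097178]), 'width': 0.0477709155753639, 'gripper_force': 19.846552312374115}
```

{"name": "move_arm", "arguments": {
  "rows": "0 0 -3 0 0 0 0.046;0 0 -3 0 0 0 0.046;0 0 -3 0 0 0 0.046;0 0 -3 0 0 0 0.046;0 0 0 0 0 0 0.046"
}}

```text
t: 6.28
eef_pos: [0.5035, 0.0076, 0.1579]
ee_rot: [-3.141, -0.001, -0.051]
force: [-0.8, -0.1, 5.6]
width: 0.0477
gripper_force: 19.9
```

```bash
cat > st.py <<'E'
from h import *
s=arm.get_state();print(s["t"],s["eef_pos"].round(4),np.degrees(s["ee_rot"]).round(2),"rel",round(np.degrees(s["ee_rot"][2])+15,2),"F",s["force"].round(1),"M",s["moment"].round(3),round(s["width"],4),round(s["gripper_force"],1))
E
python3 st.py
```

```text
6.275 [0.5035 0.0076 0.1579] [-1.7999e+02 -6.0000e-02 -2.9300e+00] rel 12.07 F [-0.8 -0.1  5.6] M [ 0.291 -0.018 -0.045] 0.0477 19.9
```

{"name": "move_arm", "arguments": {
  "rows": "0 0 -3 0 0 0 0.046;0 0 -3 0 0 0 0.046;0 0 -3 0 0 0 0.046;0 0 -3 0 0 0 0.046;0 0 -3 0 0 0 0.046;0 0 -3 0 0 0 0.046;0 0 -3 0 0 0 0.046;0 0 0 0 0 0 0.046"
}}

```text
t: 7.28
eef_pos: [0.5037, 0.0078, 0.1579]
ee_rot: [-3.142, -0.001, 0.315]
force: [0.9, 2.2, 5.4]
width: 0.0476
gripper_force: 19.9
```

```bash
python3 st.py
```

```text
7.275 [0.5037 0.0078 0.1579] [-1.800e+02 -8.000e-02  1.807e+01] rel 33.07 F [0.9 2.2 5.4] M [ 0.732 -0.062  0.025] 0.0476 19.9
```

{"name": "move_arm", "arguments": {
  "rows": "0 0 -1.5 0 0 0 0.046;0 0 -1.5 0 0 0 0.046"
}}

```text
t: 7.52
eef_pos: [0.5037, 0.0079, 0.1579]
ee_rot: [-3.141, -0.002, 0.368]
force: [0.6, 3.1, 4.9]
width: 0.0477
gripper_force: 19.9
```

```bash
python3 st.py
```

```text
7.525 [0.5037 0.0079 0.1579] [-1.7999e+02 -9.0000e-02  2.1070e+01] rel 36.07 F [0.6 3.1 4.9] M [ 0.923 -0.009 -0.068] 0.0477 19.9
```

{"name": "move_arm", "arguments": {
  "rows": "0 0 -1 0 0 0 0.046;0 0 -1 0 0 0 0.046"
}}

```text
t: 7.78
eef_pos: [0.5037, 0.008, 0.1579]
ee_rot: [-3.141, -0.002, 0.402]
force: [0.3, 3.1, 4.8]
width: 0.0479
gripper_force: 19.9
```

```bash
python3 st.py
```

```text
7.775 [0.5037 0.008  0.1579] [-1.7999e+02 -9.0000e-02  2.3050e+01] rel 38.05 F [0.3 3.1 4.8] M [ 0.947 -0.017 -0.033] 0.0479 19.9
```

{"name": "move_arm", "arguments": {
  "rows": "0 0 -1 0 0 0 0.046;0 0 -1 0 0 0 0.046"
}}

```text
t: 8.02
eef_pos: [0.5037, 0.008, 0.1579]
ee_rot: [-3.141, -0.002, 0.437]
force: [0.0, 4.0, 5.7]
width: 0.0474
gripper_force: 19.9
```

```bash
python3 st.py
```

```text
8.025 [0.5037 0.008  0.1579] [-1.7999e+02 -9.0000e-02  2.5060e+01] rel 40.06 F [0.  4.  5.7] M [ 1.062  0.059 -0.117] 0.0474 19.9
```

{"name": "move_arm", "arguments": {
  "rows": "0 0 -0.7 0 0 0 0.046;0 0 -0.8 0 0 0 0.046"
}}

```text
t: 8.28
eef_pos: [0.5037, 0.008, 0.158]
ee_rot: [-3.142, -0.002, 0.463]
force: [0.1, 2.8, 5.5]
width: 0.0477
gripper_force: 19.9
```

```bash
python3 st.py
```

```text
8.275 [0.5037 0.008  0.158 ] [-1.800e+02 -1.000e-01  2.655e+01] rel 41.55 F [0.1 2.8 5.5] M [ 1.063  0.    -0.036] 0.0477 19.9
```

{"name": "move_arm", "arguments": {
  "rows": "0 0 -0.7 0 0 0 0.046;0 0 -0.8 0 0 0 0.046"
}}

```text
t: 8.52
eef_pos: [0.5037, 0.0081, 0.1579]
ee_rot: [-3.142, -0.002, 0.49]
force: [-0.2, 3.6, 5.6]
width: 0.0478
gripper_force: 19.9
```

```bash
python3 st.py
```

```text
8.525 [0.5037 0.0081 0.1579] [-1.800e+02 -1.000e-01  2.805e+01] rel 43.05 F [-0.2  3.6  5.6] M [ 1.07   0.048 -0.072] 0.0478 19.9
```

{"name": "move_arm", "arguments": {
  "rows": "0 0 -0.7 0 0 0 0.046;0 0 -0.8 0 0 0 0.046"
}}

```text
t: 8.78
eef_pos: [0.5037, 0.0081, 0.158]
ee_rot: [-3.142, -0.002, 0.516]
force: [0.1, 3.4, 6.7]
width: 0.0481
gripper_force: 19.9
```

```bash
python3 st.py
```

```text
8.775 [0.5037 0.0081 0.158 ] [-1.800e+02 -1.000e-01  2.955e+01] rel 44.55 F [0.1 3.4 6.7] M [ 1.18   0.13  -0.022] 0.0481 19.9
```

{"name": "move_arm", "arguments": {
  "rows": "0 0 -0.7 0 0 0 0.046;0 0 -0.8 0 0 0 0.046"
}}

```text
t: 9.02
eef_pos: [0.5037, 0.0081, 0.158]
ee_rot: [3.142, -0.002, 0.542]
force: [-0.2, 2.8, 5.8]
width: 0.0475
gripper_force: 19.9
```

```bash
python3 st.py
```

```text
9.025 [0.5037 0.0081 0.158 ] [ 1.800e+02 -1.000e-01  3.105e+01] rel 46.05 F [-0.2  2.8  5.8] M [ 1.196  0.136 -0.083] 0.0475 19.9
```

{"name": "move_arm", "arguments": {
  "rows": "0 0 -0.7 0 0 0 0.046;0 0 -0.8 0 0 0 0.046"
}}

```text
t: 9.28
eef_pos: [0.5037, 0.0082, 0.158]
ee_rot: [-3.142, -0.002, 0.568]
force: [-1.0, 3.6, 5.7]
width: 0.0481
gripper_force: 19.9
```

```bash
python3 st.py
```

```text
9.275 [0.5037 0.0082 0.158 ] [-1.800e+02 -1.000e-01  3.255e+01] rel 47.55 F [-1.   3.6  5.7] M [ 1.349  0.175 -0.026] 0.0481 19.9
```

{"name": "move_arm", "arguments": {
  "rows": "0 0 -0.7 0 0 0 0.046;0 0 -0.8 0 0 0 0.046"
}}

```text
t: 9.52
eef_pos: [0.5037, 0.0082, 0.158]
ee_rot: [-3.142, -0.002, 0.594]
force: [-0.7, 4.7, 6.1]
width: 0.0479
gripper_force: 19.9
```

```bash
python3 st.py
```

```text
9.525 [0.5037 0.0082 0.158 ] [-1.800e+02 -1.000e-01  3.405e+01] rel 49.05 F [-0.7  4.7  6.1] M [ 1.446  0.243 -0.099] 0.0479 19.9
```

{"name": "move_arm", "arguments": {
  "rows": "0 0 -0.7 0.0003 -0.0004 0 0.046;0 0 -0.8 0 0 0 0.046"
}}

```text
t: 9.78
eef_pos: [0.5037, 0.0083, 0.1581]
ee_rot: [3.141, -0.001, 0.621]
force: [-0.8, 1.9, 6.1]
width: 0.0482
gripper_force: 19.9
```

```bash
python3 st.py
```

```text
9.775 [0.5037 0.0083 0.1581] [ 1.7997e+02 -8.0000e-02  3.5560e+01] rel 50.56 F [-0.8  1.9  6.1] M [ 0.642  0.091 -0.098] 0.0482 19.9
```

{"name": "move_arm", "arguments": {
  "rows": "0 0 -0.7 0 0 0 0.046;0 0 -0.8 0 0 0 0.046"
}}

```text
t: 10.02
eef_pos: [0.5037, 0.0084, 0.158]
ee_rot: [3.141, -0.001, 0.647]
force: [-0.9, 1.8, 5.9]
width: 0.0481
gripper_force: 19.9
```

```bash
python3 st.py
```

```text
10.025 [0.5037 0.0084 0.158 ] [ 1.7998e+02 -8.0000e-02  3.7050e+01] rel 52.05 F [-0.9  1.8  5.9] M [ 0.804  0.103 -0.003] 0.0481 19.9
```

{"name": "move_arm", "arguments": {
  "rows": "0 0 -0.7 0 0 0 0.046;0 0 -0.8 0 0 0 0.046"
}}

```text
t: 10.28
eef_pos: [0.5037, 0.0084, 0.158]
ee_rot: [3.141, -0.001, 0.673]
force: [-1.4, 2.2, 6.7]
width: 0.0473
gripper_force: 19.9
```

```bash
python3 st.py
```

```text
10.275 [0.5037 0.0084 0.158 ] [ 1.7998e+02 -8.0000e-02  3.8550e+01] rel 53.55 F [-1.4  2.2  6.7] M [ 0.94   0.231 -0.035] 0.0473 19.9
```

{"name": "move_arm", "arguments": {
  "rows": "0 0 -0.7 0 0 0 0.046;0 0 -0.8 0 0 0 0.046"
}}

```text
t: 10.52
eef_pos: [0.5036, 0.0085, 0.1581]
ee_rot: [3.141, -0.001, 0.699]
force: [-1.1, 2.5, 6.9]
width: 0.0478
gripper_force: 19.9
```

```bash
python3 st.py
```

```text
10.525 [0.5036 0.0085 0.1581] [ 1.7998e+02 -8.0000e-02  4.0050e+01] rel 55.05 F [-1.1  2.5  6.9] M [ 1.05   0.409 -0.089] 0.0478 19.9
```

{"name": "move_arm", "arguments": {
  "rows": "0 0 -0.7 0 0 0 0.046;0 0 -0.8 0 0 0 0.046"
}}

```text
t: 10.78
eef_pos: [0.5035, 0.0085, 0.158]
ee_rot: [3.141, -0.001, 0.725]
force: [-2.1, 4.4, 6.9]
width: 0.048
gripper_force: 19.9
```

```bash
python3 st.py
```

```text
10.775 [0.5035 0.0085 0.158 ] [ 1.7999e+02 -8.0000e-02  4.1540e+01] rel 56.54 F [-2.1  4.4  6.9] M [ 1.311  0.671 -0.1  ] 0.048 19.9
```

{"name": "move_arm", "arguments": {
  "rows": "0 0 -0.7 0 0 0 0.046;0 0 -0.8 0 0 0 0.046"
}}

```text
t: 11.02
eef_pos: [0.5032, 0.0085, 0.1579]
ee_rot: [-3.141, -0.001, 0.751]
force: [-2.6, 4.4, 8.2]
width: 0.048
gripper_force: 19.9
```

```bash
python3 st.py
```

```text
11.025 [0.5032 0.0085 0.1579] [-1.7999e+02 -6.0000e-02  4.3030e+01] rel 58.03 F [-2.6  4.4  8.2] M [ 1.666  1.012 -0.133] 0.048 19.9
```

{"name": "move_arm", "arguments": {
  "rows": "0 0 -0.5 0 0 0 0.046;0 0 -0.5 0 0 0 0.046"
}}

```text
t: 11.28
eef_pos: [0.5031, 0.0086, 0.1579]
ee_rot: [-3.141, -0.001, 0.768]
force: [-2.7, 5.8, 8.4]
width: 0.0477
gripper_force: 20.0
```

```bash
python3 st.py
```

```text
11.275 [0.5031 0.0086 0.1579] [-1.7998e+02 -6.0000e-02  4.4020e+01] rel 59.02 F [-2.7  5.8  8.4] M [ 1.812  1.23  -0.131] 0.0477 20.0
```

{"name": "move_arm", "arguments": {
  "rows": "0 0 0 0.0002 -0.0004 0 0.046;0 0 0 0 -0.0004 0 0.046;0 0 0 0 0 0 0.046"
}}

```text
t: 11.65
eef_pos: [0.5029, 0.0088, 0.158]
ee_rot: [3.141, -0.001, 0.768]
force: [-1.0, 1.5, 7.4]
width: 0.048
gripper_force: 19.9
```

```bash
python3 st.py
```

```text
11.65 [0.5029 0.0088 0.158 ] [ 1.7997e+02 -4.0000e-02  4.4020e+01] rel 59.02 F [-1.   1.5  7.4] M [ 0.46   0.383 -0.188] 0.048 19.9
```

{"name": "move_arm", "arguments": {
  "rows": "0 0 -0.5 0 0 0 0.046;0 0 -0.5 0 0 0 0.046"
}}

```text
t: 11.9
eef_pos: [0.5029, 0.0089, 0.158]
ee_rot: [3.141, -0.001, 0.786]
force: [-1.5, 2.1, 8.3]
width: 0.0478
gripper_force: 20.0
```

```bash
python3 st.py
```

```text
11.9 [0.5029 0.0089 0.158 ] [ 1.7999e+02 -4.0000e-02  4.5020e+01] rel 60.02 F [-1.5  2.1  8.3] M [ 0.635  0.581 -0.253] 0.0478 20.0
```

{"name": "move_arm", "arguments": {
  "rows": "0 0 -0.5 0 0 0 0.046;0 0 -0.5 0 0 0 0.046"
}}

```text
t: 12.15
eef_pos: [0.5028, 0.0089, 0.158]
ee_rot: [3.141, -0.001, 0.803]
force: [-2.6, 2.5, 7.4]
width: 0.0481
gripper_force: 20.1
```

```bash
python3 st.py
```

```text
12.15 [0.5028 0.0089 0.158 ] [ 1.7999e+02 -4.0000e-02  4.6000e+01] rel 61.0 F [-2.6  2.5  7.4] M [ 0.711  0.608 -0.395] 0.0481 20.1
```

Mz has climbed to −0.40 N m, so the cap is against its stop. I'll back off slightly and try a gentle lift.

{"name": "move_arm", "arguments": {
  "rows": "0 0 1 0 0 0 0.046;0 0 0.5 0 0 0 0.046;0 0 0 0 0 -0.001 0.046;0 0 0 0 0 -0.001 0.046"
}}

```text
t: 12.65
eef_pos: [0.5028, 0.0089, 0.1595]
ee_rot: [-3.142, -0.0, 0.777]
force: [1.1, 2.2, 1.6]
width: 0.0477
gripper_force: 20.0
```

```bash
python3 st.py
```

```text
12.65 [0.5028 0.0089 0.1595] [-1.800e+02 -2.000e-02  4.451e+01] rel 59.51 F [1.1 2.2 1.6] M [ 0.626 -0.351 -0.19 ] 0.0477 20.0
```

{"name": "move_arm", "arguments": {
  "rows": "0 0 0 0 0 -0.001 0.046;0 0 0 0 0 -0.001 0.046;0 0 0 0 0 -0.001 0.046;0 0 0 0 0 0 0.046"
}}

```text
t: 13.15
eef_pos: [0.5023, 0.0085, 0.1624]
ee_rot: [-3.141, 0.001, 0.777]
force: [0.1, -0.6, 0.2]
width: 0.0476
gripper_force: 19.9
```

```bash
python3 st.py
```

```text
13.15 [0.5023 0.0085 0.1624] [-1.7999e+02  4.0000e-02  4.4520e+01] rel 59.52 F [ 0.1 -0.6  0.2] M [-0.037 -0.313  0.02 ] 0.0476 19.9
```

The cap is free. Lifting it straight off.

{"name": "move_arm", "arguments": {
  "rows": "0 0 0 0 0 -0.003 0.046;0 0 0 0 0 -0.005 0.046;0 0 0 0 0 -0.006 0.046;0 0 0 0 0 -0.006 0.046;0 0 0 0 0 -0.006 0.046;0 0 0 0 0 -0.006 0.046;0 0 0 0 0 -0.006 0.046;0 0 0 0 0 -0.006 0.046"
}}

```text
t: 14.15
eef_pos: [0.5026, 0.0088, 0.207]
ee_rot: [-3.142, -0.0, 0.777]
force: [-0.3, 0.6, -0.2]
width: 0.0475
gripper_force: 19.9
```

```bash
python3 st.py; python3 - <<'E'
from h import *
s=arm.get_state();p,d=arm.grab_frame("scene");cv2.imwrite("pics/s2.png",cv2.resize(p[130:250,200:400],(800,480),interpolation=cv2.INTER_CUBIC))
E
```

```text
14.15 [0.5026 0.0088 0.207 ] [-180.     -0.     44.52] rel 59.52 F [-0.3  0.6 -0.2] M [-0.093 -0.049 -0.007] 0.0475 19.9
```

View pics/s2.png

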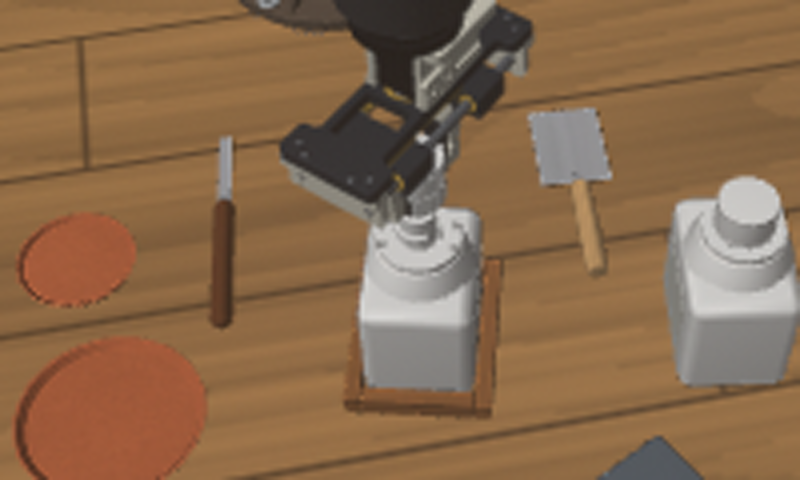

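The neck shows bare at (415,235), with the cap held above it. Carrying it to the saucer.

{"name": "move_arm", "arguments": {
  "rows": "0 0 0 0 0 -0.012 0.046;0 0 0 0 0 -0.018 0.046;0 0 0 -0.006 0.0076 -0.01 0.046;0 0 0 -0.012 0.015 0 0.046;0 0 0 -0.018 0.023 0 0.046;0 0 0 -0.018 0.023 0 0.046;0 0 0 -0.018 0.023 0 0.046;0 0 0 -0.018 0.023 0 0.046"
}}

```text
t: 15.2
eef_pos: [0.5187, -0.1375, 0.2467]
ee_rot: [-3.141, 0.0, 0.777]
force: [1.2, 0.0, -0.0]
width: 0.0478
gripper_force: 19.9
```

{"name": "move_arm", "arguments": {
  "rows": "0 0 0 -0.018 0.023 0 0.046;0 0 0 -0.018 0.023 0 0.046;0 0 0 -0.018 0.023 0 0.046;0 0 0 -0.013 0.017 0 0.046;0 0 0 -0.006 0.007 0 0.046;0 0 0 0 0 0 0.046;0 0 0 0 0 0 0.046"
}}

```text
t: 16.08
eef_pos: [0.5318, -0.2531, 0.2466]
ee_rot: [-3.141, -0.0, 0.777]
force: [0.1, -0.2, -0.8]
width: 0.0473
gripper_force: 19.9
```

```bash
python3 st.py
```

```text
16.075 [ 0.5318 -0.2531  0.2466] [-1.7999e+02 -1.0000e-02  4.4540e+01] rel 59.54 F [ 0.1 -0.2 -0.8] M [-0.061 -0.089  0.036] 0.0473 19.9
```

{"name": "move_arm", "arguments": {
  "rows": "0 0 0 0 0 0.015 0.046;0 0 0 0 0 0.03 0.046;0 0 0 0 0 0.035 0.046;0 0 0 0 0 0.035 0.046;0 0 0 0 0 0.035 0.046;0 0 0 0 0 0.03 0.046;0 0 0 0 0 0.02 0.046;0 0 0 0 0 0.01 0.046"
}}

```text
t: 17.08
eef_pos: [0.5309, -0.2529, 0.0347]
ee_rot: [-3.14, 0.001, 0.778]
force: [0.4, -0.3, 0.2]
width: 0.0478
gripper_force: 19.9
```

{"name": "move_arm", "arguments": {
  "rows": "0 0 0 0 0 0.004 0.046;0 0 0 0 0 0.002 0.046;0 0 0 0 0 0 0.046;0 0 0 0 0 0 0.046"
}}

```text
t: 17.58
eef_pos: [0.5323, -0.2536, 0.0312]
ee_rot: [3.141, -0.001, 0.777]
force: [1.2, 0.7, -0.0]
width: 0.0479
gripper_force: 19.9
```

```bash
python3 st.py
```

```text
17.575 [ 0.5323 -0.2536  0.0312] [ 1.7995e+02 -4.0000e-02  4.4520e+01] rel 59.52 F [ 1.2  0.7 -0. ] M [-0.095 -0.021 -0.007] 0.0479 19.9
```

{"name": "move_arm", "arguments": {
  "rows": "0 0 0 0 0 0.0015 0.046;0 0 0 0 0 0.0015 0.046;0 0 0 0 0 0.0015 0.046;0 0 0 0 0 0.0015 0.046;0 0 0 0 0 0 0.046"
}}

```text
t: 18.2
eef_pos: [0.5319, -0.2536, 0.0244]
ee_rot: [-3.141, 0.0, 0.777]
force: [-0.5, 1.0, 0.1]
width: 0.0477
gripper_force: 19.9
```

{"name": "move_arm", "arguments": {
  "rows": "0 0 0 0 0 0.0008 0.046;0 0 0 0 0 0.0008 0.046;0 0 0 0 0 0 0.046"
}}

```text
t: 18.58
eef_pos: [0.5319, -0.2535, 0.0229]
ee_rot: [-3.141, 0.0, 0.777]
force: [0.3, -0.2, -1.5]
width: 0.0475
gripper_force: 19.9
```

```bash
python3 st.py
```

```text
18.575 [ 0.5319 -0.2535  0.0229] [-179.99    0.     44.52] rel 59.52 F [ 0.3 -0.2 -1.5] M [-0.055 -0.024 -0.035] 0.0475 19.9
```

{"name": "move_arm", "arguments": {
  "rows": "0 0 0 0 0 0.0007 0.046;0 0 0 0 0 0 0.046"
}}

```text
t: 18.82
eef_pos: [0.5319, -0.2535, 0.0222]
ee_rot: [-3.142, 0.0, 0.777]
force: [-0.7, -0.8, -0.8]
width: 0.0473
gripper_force: 19.9
```

{"name": "move_arm", "arguments": {
  "rows": "0 0 0 0 0 0.0006 0.046;0 0 0 0 0 0 0.046"
}}

```text
t: 19.08
eef_pos: [0.5319, -0.2536, 0.0216]
ee_rot: [-3.142, 0.0, 0.777]
force: [-0.6, 0.6, -0.8]
width: 0.0477
gripper_force: 19.9
```

```bash
python3 st.py
```

```text
19.075 [ 0.5319 -0.2536  0.0216] [-180.      0.     44.52] rel 59.52 F [-0.6  0.6 -0.8] M [-0.113 -0.051  0.039] 0.0477 19.9
```

{"name": "move_arm", "arguments": {
  "rows": "0 0 0 0 0 0.0006 0.046;0 0 0 0 0 0 0.046"
}}

```text
t: 19.32
eef_pos: [0.5321, -0.2536, 0.0214]
ee_rot: [3.141, -0.0, 0.777]
force: [-1.6, 0.1, 4.5]
width: 0.0478
gripper_force: 19.9
```

{"name": "move_arm", "arguments": {
  "rows": "0 0 0 0 0 0.0005 0.046;0 0 0 0 0 0 0.046"
}}

```text
t: 19.58
eef_pos: [0.532, -0.2536, 0.0213]
ee_rot: [3.141, -0.0, 0.777]
force: [-2.4, 1.3, 8.4]
width: 0.0475
gripper_force: 19.9
```

```bash
python3 st.py
```

```text
19.575 [ 0.532  -0.2536  0.0213] [179.98  -0.    44.54] rel 59.54 F [-2.4  1.3  8.4] M [ 0.611  1.021 -0.056] 0.0475 19.9
```

Fz has risen to 8 N, so the cap is on the saucer floor. I'll ease off, open evenly and retreat.

{"name": "move_arm", "arguments": {
  "rows": "0 0 0 0 0 -0.0006 0.046;0 0 0 0 0 0 0.05;0 0 0 0 0 0 0.054;0 0 0 0 0 0 0.058;0 0 0 0 0 0 0.062;0 0 0 0 0 0 0.068;0 0 0 0 0 0 0.076;0 0 0 0 0 0 0.084"
}}

```text
t: 20.58
eef_pos: [0.5318, -0.2535, 0.021]
ee_rot: [-3.141, 0.0, 0.777]
force: [-0.2, 0.3, -0.1]
width: 0.0806
gripper_force: 0.0
```

{"name": "move_arm", "arguments": {
  "rows": "0 0 0 0 0 0 0.0876;0 0 0 0 0 0 0.0876;0 0 0 0 0 -0.005 0.0876;0 0 0 0 0 -0.015 0.0876;0 0 0 0 0 -0.03 0.0876;0 0 0 0 0 -0.04 0.0876;0 0 0 0 0 -0.04 0.0876;0 0 0 0 0 -0.02 0.0876"
}}

```text
t: 21.58
eef_pos: [0.533, -0.2539, 0.1752]
ee_rot: [3.138, -0.002, 0.777]
force: [0.1, -0.4, -0.5]
width: 0.0876
gripper_force: 0.0
```

{"name": "move_arm", "arguments": {
  "rows": "0 0 0 0 0 0 0.0876;0 0 0 0 0 0 0.0876"
}}

```text
t: 21.82
eef_pos: [0.5316, -0.2534, 0.1711]
ee_rot: [-3.141, -0.0, 0.777]
force: [-0.0, -0.2, -1.1]
width: 0.0874
gripper_force: 0.0
```

```bash
python3 st.py; python3 - <<'E'
from h import *
s=arm.get_state();p,d=arm.grab_frame("wrist");cv2.imwrite("pics/w3.png",p)
K,T=T_wc("wrist",s);P=cloud(K,T,d);hsv=cv2.cvtColor(p,cv2.COLOR_BGR2HSV)
m=(hsv[...,1]<60)&(d>0)&(np.hypot(P[...,0]-.532,P[...,1]+.2535)<.06)&(P[...,2]>.038)&(P[...,2]<.06)
print(P[m].mean(0),np.percentile(P[m][:,2],[5,50,95]),m.sum())
E
```

```text
21.825 [ 0.5316 -0.2534  0.1711] [-1.7999e+02 -1.0000e-02  4.4510e+01] rel 59.51 F [-0.  -0.2 -1.1] M [-0.07  -0.075  0.018] 0.0874 0.0
[ 0.5321722  -0.25337566  0.0462656 ] [0.0412318  0.04701257 0.04831386] 2919
```

View pics/w3.png

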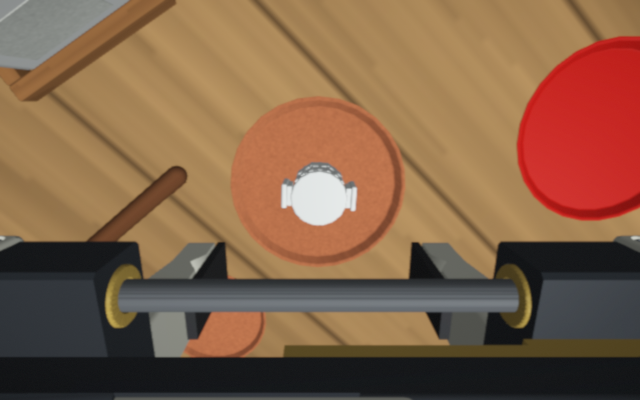

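The cap stands upright at (319,195) in the middle of the saucer, with its top at 47 mm as it should be, and the gripper is clear of it.

```bash
python3 -c "
from station import arm
print(arm.job_done())"
```

```text
the job is handed in; nothing more can be done
None
```

I opened the two-tab jug and set the cap down upright in the middle of the larger terracotta saucer. The gripper was clear when I handed the job in at about 22 s; no verdict came back.

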